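# Run the candlenuts down into the pan and hold the gate up

### The job

Fetch the long-handled aluminium pan and stand it on the bench, let go, with its mouth under the lip of the gravity bin that has the candlenuts in it. Then pull that bin's spring-return gate up by its knob until the gate's top edge is level with the tops of its two guide rails, so that all the nuts run down into the pan. Finish still holding the gate up at that mark with the gripper; leave the empty bin's gate shut and the other things where they stand.

Things in the scene. Friction and masses are not known exactly. Their poses are not given: they have to be found in the camera images.
- nutbin: Slim gravity bin fixed to the bench, with five candlenuts in a row behind its shut gate. Lane 37 mm wide, clear sides, open top, steel floor sloping 18 degrees down to its own -x (towards the robot within 0.15 rad). Origin: on the bench under the gate; x runs back up the lane, z up. It reaches from 55 mm in front of the origin (lip) to 195 mm behind; 80 mm wide, 178 mm high.
- nutbin_lip (a point): Middle of the front edge of the nut bin's lip, a spout 44 mm wide: 66 mm above the bench, 55 mm in front of the gate. Free below: underside 62 mm up here, so the 50 mm high pan slides in from the front, but cannot be lowered through it; bin feet start 25 mm in front of the gate, 8 mm high. Nuts leave forwards and land 15 to 70 mm ahead: the pan's middle belongs about 45 mm in front of this point.
- nutbin_gate (a joint): The nut bin's gate, a steel plate sliding straight up between two guide rails; value in m: 0 shut (top edge 130 mm above the bench), growing as it is pulled up; hard stop at 0.062. The mark is 0.042: its top edge level with the tops of the rails, 172 mm above the bench. A spring pulls it shut: with its weight about 6 N when shut, 9 N at the mark. Let go, it drops shut.
- nutbin_knob (a point): Middle of the round wooden knob on the nut bin's gate: 30 mm across, 27 mm high, on an upright stem 8 mm across; 208 mm above the bench with the gate shut, straight above the bin's origin, and rising with the gate. The guide rails (64 mm over both) end 36 mm below the knob's middle when the gate is shut.
- sparebin_knob (a point): The like knob (30 mm across, 208 mm above the bench) of the other bin, which is of the same make and size and faces the robot too, but is empty.
- sparebin_gate (a joint): The empty bin's gate, in m, 0 shut. It stays shut.
- pan_mid (a point): Round aluminium pan, 124 mm across the rim, 50 mm high, wall 3 mm, 0.17 kg: the point on its axis half-way up, 25 mm above its underside. Its x axis points from the handle to the pan (the handle lies along -x), z up.
- pan_grip (a point): The place to grasp on the pan's handle: on the wooden sleeve, 110 mm from the pan's axis, 40 mm above the underside. The sleeve is a level bar along the pan's x, 20 mm wide, 14 mm thick, from 85 to 180 mm from the pan's axis; a thinner metal neck (16 mm wide) joins it to the rim.
- pan: The pan again, its origin at the centre of its underside, axes as for pan_mid.
- nut0_center (a point): Centre of candlenut 1 of 6: a hard round brown nut in its shell, 30 mm across, 11 g, free to roll.
- nut1_center (a point): Centre of candlenut 2, like the first.
- nut2_center (a point): Centre of candlenut 3, like the first.
- nut3_center (a point): Centre of candlenut 4, like the first.
- nut4_center (a point): Centre of candlenut 5, like the first.
- mortar_mid (a point): Small grey stone mortar with its pestle in it, 92 mm across, 75 mm high (pestle to 140 mm), half-way up. Bystander; it and the pan stand on either side of the bins, either way round.
- cup_mid (a point): Grey plastic cup, 70 mm across, 85 mm high, half-way up. Bystander.
- jar_mid (a point): Small lidded glass jar, 42 mm across, 85 mm high, between the two bins, half-way up. Bystander.
- tumbler_mid (a point): Steel tumbler, 68 mm across, 95 mm high, on the stainless tray, half-way up. Bystander.
There are look-alikes about, which are no part of the job. What is shaped like the pan but blue is not meant.

How it is judged:
By the outcome, as a careful person would: the job done as asked, in the order asked, and still so for the second after the job is handed in, while the arm keeps its last pose, push and grip.
It also fails if it takes over 64 s, if anything falls off the work surface, if the arm or the gripper's body presses on something with over 40 N, if the wrist force passes 120 N, or if a joint passes its speed limit or range.

### The arm

A 7-joint arm with a two-finger parallel gripper is mounted at the origin on the work surface. World frame = base frame: x ahead of the robot, y to its left, z up, the work surface at z = 0. Lengths are in m, angles in degrees, forces in N, time in s.
With the tool pointing down it reaches from about 0.425 to 0.875 m from the base axis. Payload 4.7 kg.
Tool frame: the origin (TCP) lies at the very end of the fingers, on their centre line; the grasp point (between the pads) lies 19 mm behind it; z points along the fingers, y is the line along which they close (so a half turn about z gives the same grasp; the last joint's range is limited). The gripper opens to 87 mm and grips with 3 to 60 N. Pads are 19 mm wide; open, the fingers measure 117 mm over their backs; the gripper's body (75 mm by 190 mm) begins 51 mm behind the grasp point.
Start: joints at [-69.208, 18.392, -4.016, 83.108, 1.295, 78.541, -3.26], TCP at [0.222, 0.611, 0.223] pointing down, gripper open.
Joint ranges: [-163.93, 163.93], [-17.29, 119.83], [-79.2, 71.16], [3.27, 140.29], [-89.18, 269.18], [5.43, 117.66], [-154.24, 154.24]. Speed limits (degrees/s): [147.25, 147.25, 180, 180, 180, 180, 180].

### API

Orientations are given as [roll, pitch, yaw] about the fixed x, y, z axes, in that order (R = Rz(yaw) Ry(pitch) Rx(roll)).
In Python, from cell import get_obs, read_camera, sign_off, silhouettes gives the robot as it stands.
- The arm moves only by the tool play_rows, never from a script. Its argument "steps" is a list that holds one entry, the list of rows, each a list of 7 numbers: the shift along the tool's x, y, z in m, then the turn, a rotation vector about the tool's x, y, z in rad, then the finger opening in m, from 0 to 0.087. A call has 1 to 12 rows; each row shifts and turns the commanded pose from where the row before left it, along the tool's axes as they then stand; what a row does not reach is not made up. A row lasts 1/10 s, in which the tool goes at most 50 mm and 8.59 degrees, less where a joint would pass 70% of its speed; a pose out of reach is approached as far as the arm can. A call is refused whole if a number of a shift passes 0.05 or a number of a turn 0.15, either way. A call with a gripper value outside its range is refused whole. The fingers move at their own pace and stop on an object; "force" is the grip in N (left out, the last holds). Time passes only in rows, so rows that do not move let the fingers close. It gives the time, the measured TCP pose, the force, the opening and the grip force at its end, in the units of the state.
- get_obs(): the state, without advancing time (a new reading comes with each control period).
- read_camera(name): name is "scene" or "top" or "wrist"; returns a dict with "frame" (400x640x3 uint8, red, green, blue), "intrinsics" (3x3 intrinsics, pixels), "view" (4x4, takes a point from world to camera coordinates). Camera axes: x right, y up, looking along -z (the intrinsics and any distortion apply to the point x, -y, -z); pixel columns grow to the right and rows downward; lengths in m; the calibration is good to about 2 mm. A picture is of the moment at which its call begins. There is no depth.
- sign_off(): hands the job in; it is judged then, once.
Trained networks look in the newest picture that a camera, given by its name, has taken for a name from the list of things; names that differ only in an ending like _2 or _b are one class to them, and where a whole thing is asked for, a point or a joint stands for the part that bears it (a point fixed in the world has none). Each returns a list of dicts, best first, with "p" (0 to 1); they miss things now and then, are a little off and sometimes report something else, mostly with a low value. They report only what shows in the picture. A call takes as long as a camera call. They do not tell look-alikes from the thing itself.
- silhouettes(camera, name): "pixels" (400x640 bool, what is visible of it) and "extent" ([left, top, right, bottom] in pixels, round what is visible of it).
The state is a dict: "time_s": time; "qpos": joint angles; "joint_velocities": joint speeds; "effort": joint torques, N m; "tool_pos": TCP position; "tool_rot": TCP orientation; "force": force on the tool from outside, world axes, zero at the start; "wrist_torque": the same for the moment, N m; "grip_width": finger opening in m; "grasp_force": force on a finger pad.
Only numpy, scipy, OpenCV 4.12 (cv2) and the standard library are available. Lean on these libraries where they do the work, as an engineer would, in place of code of your own. Each camera call takes 0.05 s, during which the arm holds its last target. There are 200 camera calls.

## Working session

There is one attempt and no reset: what is moved stays moved. The work goes in short steps, Python scripts to look and compute and a tool call to move; the robot and the scene stay as the last step left them, time stands still between calls to the robot, and variables do not carry over. Pictures are saved under pics/ and viewed, at most 10 in all, crops included, and the job is handed in when it is done.

Besides the shell and the picture viewer there is one more tool, called after "Emit:" by a JSON object that holds its "op" and its "data". play_rows: Moves the arm, as the interface text tells. Its arguments: {"type":"object","properties":{"steps":{"type":"array","items":{"type":"array","items":{"type":"array","items":{"type":"number"}}}},"force":{"type":"number"}},"required":["steps"]}

```bash
mkdir -p pics; ls
cat > h.py <<'E'
import numpy as np, cv2
from cell import get_obs, read_camera, sign_off, silhouettes
def snap(c,fn=None):
    r=read_camera(c)
    if fn: cv2.imwrite('pics/'+fn,r['frame'][:,:,::-1])
    return r
def proj(r,P):
    P=np.atleast_2d(P); V=r['view']; q=P@V[:3,:3].T+V[:3,3]
    q=q*[1,-1,-1]; u=q@r['intrinsics'].T
    return u[:,:2]/u[:,2:]
def ray(r,uv,z):
    K=np.array(r['intrinsics']);V=np.array(r['view'])
    d=np.linalg.solve(K,[uv[0],uv[1],1])*[1,-1,-1]
    d=V[:3,:3].T@d; o=-V[:3,:3].T@V[:3,3]
    return o+d*(z-o[2])/d[2]
E
python3 - <<'E'
from h import *
o=get_obs(); print(o)
ims=[]
for c in['scene','top']:
    r=snap(c,c+'0.png'); print(c,r['intrinsics'],r['view'],r.keys())
    for n in['nutbin','nutbin_knob','sparebin_knob','pan','nut0_center','mortar_mid','cup_mid','jar_mid','tumbler_mid']:
        print(n,[(round(d['p'],2),[int(x) for x in d['extent']]) for d in silhouettes(c,n)])
E
```

```text
pics
{'time_s': 0.0, 'qpos': array([-69.2059885 ,  18.43921289,  -4.01535855,  83.17518839,
         1.29790079,  78.54044601,  -3.26343944]), 'joint_velocities': array([-0.02873529, -0.0170373 , -0.05298956, -0.0699623 , -0.05463767,
       -0.02211122, -0.06510945]), 'effort': array([ 3.87464306e-04, -4.91284096e+01, -4.03589364e-01, -3.12527239e+01,
       -6.37747790e-02,  4.37710178e-02,  1.87242508e-04]), 'tool_pos': array([0.22204303, 0.61030921, 0.22145726]), 'tool_rot': array([-1.79890558e+02,  8.65523205e-03,  1.60012728e+02]), 'force': array([-0.14568013,  0.09028218, -0.11895681]), 'wrist_torque': array([-0.06980057,  0.00701204,  0.0205564 ]), 'grasp_force': 0.0, 'grip_width': 0.0866463231312954}
scene [[447.55965149   0.         317.31568573]
 [  0.         447.55965149 199.02118126]
 [  0.           0.           1.        ]] [[ 0.01549263  0.99984104  0.00882438 -0.01577854]
 [-0.71577204  0.00492776  0.69831662  0.27758539]
 [ 0.69816214 -0.01713501  0.7157346  -1.7880877 ]
 [ 0.          0.          0.          1.        ]] dict_keys(['frame', 'intrinsics', 'view'])

[... 562 characters left out ...]
.           1.        ]] [[-0.01858566 -0.99979899 -0.00751954  0.02903699]
 [ 0.99531888 -0.01921474  0.09471597 -0.48926199]
 [-0.09484142 -0.00572398  0.99547594 -1.64533323]
 [ 0.          0.          0.          1.        ]] dict_keys(['frame', 'intrinsics', 'view'])
nutbin [(0.75, [276, 93, 304, 169])]
nutbin_knob [(0.63, [286, 142, 299, 152])]
sparebin_knob [(0.48, [362, 146, 372, 158])]
pan [(0.91, [344, 215, 410, 249]), (0.61, [197, 264, 260, 302]), (0.57, [222, 164, 259, 221])]
nut0_center []
mortar_mid [(0.87, [422, 164, 445, 192])]
cup_mid [(0.67, [173, 211, 195, 229])]
jar_mid [(0.73, [325, 116, 339, 135]), (0.25, [359, 145, 371, 159])]
tumbler_mid [(0.93, [466, 165, 490, 180])]
```

Run:
```python
import cv2
a=cv2.imread('pics/scene0.png')[120:340,100:520]; b=cv2.imread('pics/top0.png')[70:320,130:530]
a=cv2.resize(a,(800,419),interpolation=3); cv2.imwrite('pics/a.png',a)
cv2.imwrite('pics/b.png',cv2.resize(b,(800,500),interpolation=3))
```

```text
(no output)
```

View pics/a.png

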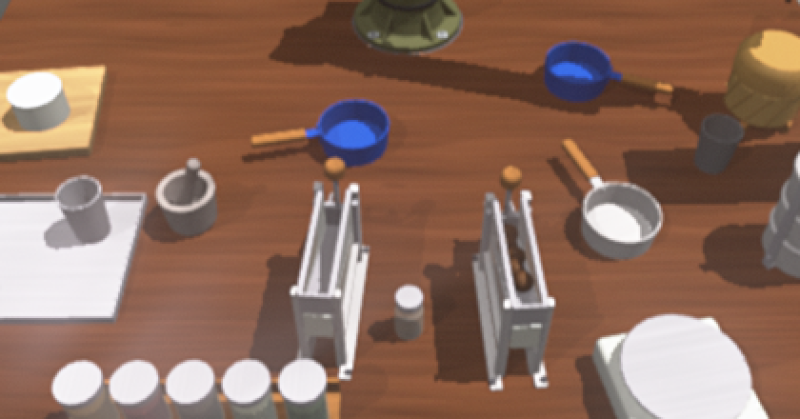

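View pics/b.png

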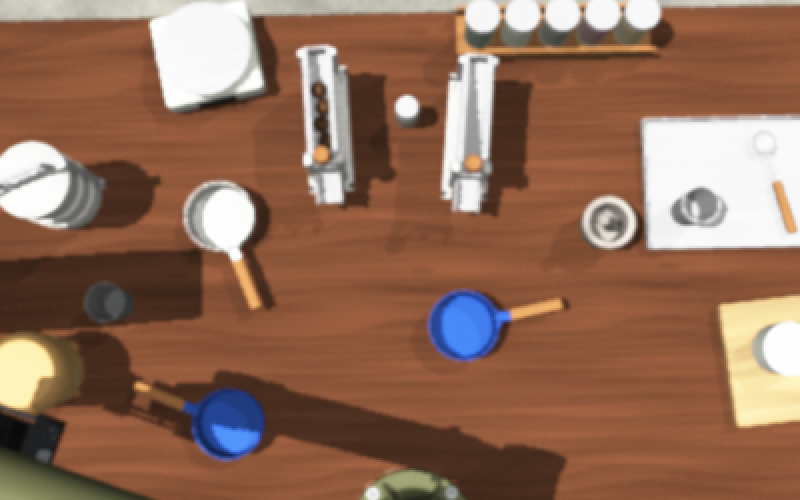

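The scene view shows the aluminium pan at scene (410,230) / top (241,179). The nuts lie dark in the bin at scene (372,260) / top (290,125), which is on world +y. Possible mix-ups:
- **Pans:** the blue pans are at top (362,232) and (244,282), and the white pot is at top (147,160).
- **Bin:** the empty bin is at top (365,135).

I choose the grey pan and the left bin in the top view. Next I measure both.

```bash
cat > m.py <<'E'
from h import *
from scipy.optimize import minimize, least_squares
R={c:snap(c) for c in('scene','top')}
def best(c,n,pt):
    L=[d for d in silhouettes(c,n)]
    f=lambda d:np.hypot((d['extent'][0]+d['extent'][2])/2-pt[0],(d['extent'][1]+d['extent'][3])/2-pt[1])
    return min(L,key=f) if L else None
def panhulls(x,y,a):
    t=np.linspace(0,2*np.pi,60); C=[np.c_[.062*np.cos(t),.062*np.sin(t),0*t+.05],np.c_[.056*np.cos(t),.056*np.sin(t),0*t]]
    H=np.array([[-u,v,z] for u in(.085,.18) for v in(-.01,.01) for z in(.033,.047)])
    N=np.array([[-u,v,z] for u in(.06,.085) for v in(-.008,.008) for z in(.036,.044)])
    M=np.array([[np.cos(a),-np.sin(a),0],[np.sin(a),np.cos(a),0],[0,0,1]])
    return [p@M.T+[x,y,0] for p in(np.vstack(C),H,N)]
def cost(p,masks):
    s=0
    for c,m in masks.items():
        I=np.zeros((1600,2560),np.uint8)
        for h in panhulls(*p):
            cv2.fillConvexPoly(I,cv2.convexHull(np.round(proj(R[c],h)*4+1.5).astype(np.int32)),1)
        I=cv2.resize(I.astype(np.float32),(640,400),interpolation=cv2.INTER_AREA)
        s+=np.abs(I-m).sum()/m.sum()
    return s
E
python3 - <<'E'
from m import *
masks={c:best(c,'pan',pt)['pixels'].astype(np.float32) for c,pt in(('scene',(421,225)),('top',(240,192)))}
b=ray(R['top'],(241,179),.04); hnd=ray(R['top'],(256,221),.04); a=np.arctan2(*(b-hnd)[[1,0]])
print(b,hnd,np.degrees(a))
for mm in(masks,{'scene':masks['scene']},{'top':masks['top']}):
    r=minimize(cost,[b[0],b[1],a],args=(mm,),method='Nelder-Mead',options=dict(initial_simplex=[[b[0],b[1],a],[b[0]+.01,b[1],a],[b[0],b[1]+.01,a],[b[0],b[1],a+.1]]))
    print('pan',r.x,np.degrees(r.x[2]),r.fun)
# knobs: orange pixels in crops
for nm,ws in(('nut',{'top':(280,135,305,160),'scene':(355,203,385,222)}),('spare',{'top':(357,140,378,165),'scene':(265,200,290,218)})):
    P=[]
    for c,(x0,y0,x1,y1) in ws.items():
        f=R[c]['frame'][y0:y1,x0:x1]; hsv=cv2.cvtColor(f,cv2.COLOR_RGB2HSV)
        m=(hsv[...,0]>8)&(hsv[...,0]<20)&(hsv[...,1]>130)&(hsv[...,2]>130); v,u=np.nonzero(m); uv=(u.mean()+x0,v.mean()+y0)
        print(nm,c,uv,m.sum(),ray(R[c],uv,.208)); P.append((c,uv))
    s=least_squares(lambda X:np.concatenate([proj(R[c],X)[0]-uv for c,uv in P]),[.6,0,.2]); print(s.x,s.cost)
d=[(round(x['p'],2),x['extent']) for x in silhouettes('top','nut0_center')];print(d)
t=cv2.resize(R['top']['frame'][85:180,265:315,::-1],None,fx=6,fy=6,interpolation=3)
s=cv2.resize(R['scene']['frame'][195:330,340:395,::-1],None,fx=4.4,fy=4.4,interpolation=3)[:570]
u=np.zeros((600,800,3),np.uint8); u[:t.shape[0],:300]=t; u[:s.shape[0],310:310+s.shape[1]]=s
p=cv2.resize(R['top']['frame'][160:228,215:275,::-1],None,fx=4,fy=4,interpolation=3); u[:p.shape[0],560:800]=p
cv2.imwrite('pics/c.png',u)
E
```

```text
[0.56555549 0.33236119 0.04      ] [0.41265135 0.27863405 0.04      ] 19.360348745563922
pan [0.57313473 0.33828761 0.37785248] 21.649352327491318 0.13317924737930298
pan [0.57593158 0.33773888 0.37731727] 21.61868738414207 0.04037467762827873
pan [0.57104424 0.33795396 0.37598863] 21.542561819912233 0.06296487897634506
nut top (np.float64(287.0285714285714), np.float64(149.0857142857143)) 70 [0.63720272 0.14893229 0.208     ]
nut scene (np.float64(369.2895322939866), np.float64(210.9977728285078)) 449 [0.63648755 0.14314359 0.208     ]
[0.63679593 0.14541798 0.20839128] 0.9524576227629554
spare top (np.float64(366.0), np.float64(151.2439024390244)) 41 [ 0.62488086 -0.10847619  0.208     ]
spare scene (np.float64(276.0681818181818), np.float64(210.36363636363637)) 132 [ 0.63235266 -0.10608698  0.208     ]
[ 0.62615727 -0.10767013  0.20138279] 0.1401890809323201
[(0.16, [287.2, 143.0, 299.0, 155.3])]
```

View pics/c.png

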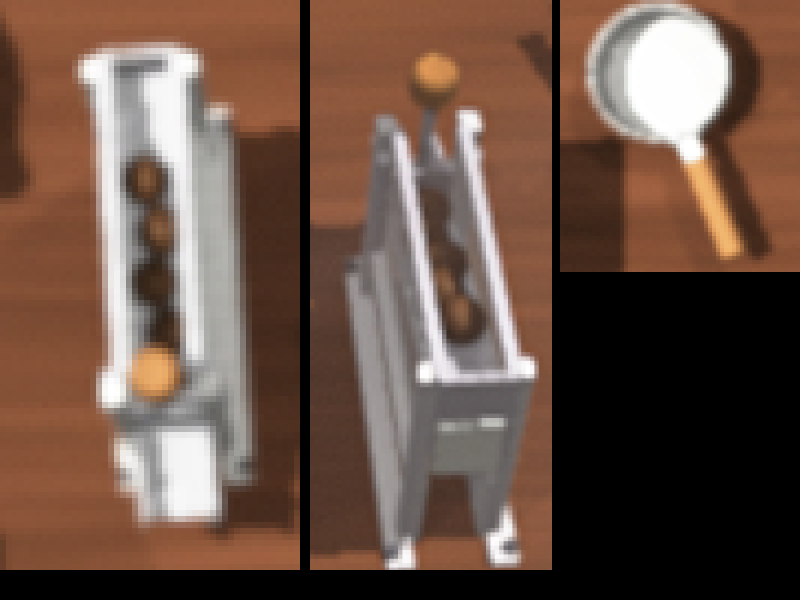

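The crop shows five nuts (one partly hidden) in a row behind the orange knob at top (290.5,147) / scene (368,212). The lip front is at about top (295,171), and the bin's back posts at top (288,94.6) / scene (377.3,278.5). The pan is the grey one with the wooden sleeve.

Run:
```python
from m import *
def tri(a,b):
    s=least_squares(lambda X:np.concatenate([proj(R['top'],X)[0]-a,proj(R['scene'],X)[0]-b]),[.6,0,.2]); return s.x,s.cost
k=tri((290.4,146.7),(368,211.6)); b=tri((287.9,94.6),(377.3,278.5)); l=ray(R['top'],(295.1,171.3),.066)
print(k,b,l, ray(R['top'],(287.9,94.6),.178),ray(R['scene'],(377.3,278.5),.178))
d=b[0]-k[0]; print('yaw back',np.degrees(np.arctan2(d[1],d[0])),np.hypot(*d[:2]))
d=k[0]-l; print('yaw lip',np.degrees(np.arctan2(d[1],d[0])),np.hypot(*d[:2]))
d=b[0]-l; print('yaw all',np.degrees(np.arctan2(d[1],d[0])),np.hypot(*d[:2]))
for c in R:
  for d in silhouettes(c,'nutbin_knob')[:1]:print(c,d['extent'])
```

```text
(array([0.64377269, 0.13803977, 0.21355092]), np.float64(0.03696961312918446)) (array([0.83014406, 0.14685943, 0.17651805]), np.float64(0.0025401308462013827)) [0.58573175 0.13432943 0.066     ] [0.82967393 0.14691966 0.178     ] [0.83115169 0.14649282 0.178     ]
yaw back 2.7093912206972393 0.18657993720837124
yaw lip 3.6577242969158834 0.05815941573798285
yaw all 2.93474725587067 0.24473327966808947
scene [363.4, 209.8, 371.9, 241.4]
top [285.1, 142.5, 299.0, 154.1]
```

```bash
cat >> h.py <<'E'
def to(x,y,z,yaw):
    o=get_obs(); p=o['tool_pos']; a=np.radians(yaw); d=np.array([x,y,z])-p
    dy=(yaw-o['tool_rot'][2]+180)%360-180
    print('now',p.round(4),o['tool_rot'].round(2),'turn z first',round(-np.radians(dy),4),'then shift',np.round([d[0]*np.cos(a)+d[1]*np.sin(a),d[0]*np.sin(a)-d[1]*np.cos(a),-d[2]],4))
E
python3 - <<'E'
from m import *
for n,uv in dict(yellow_base=(501.6,185.6),cup=(476,205)).items(): print(n,ray(R['scene'],uv,0))
# yellow height: scene top of dome vs top view
print('yel top z?',[(z,ray(R['scene'],(513,146),z).round(3),ray(R['top'],(146,252),z).round(3)) for z in(.08,.12,.16,.2)])
print('blue',ray(R['top'],(362,232),.03),ray(R['top'],(244,282),.03),ray(R['top'],(197,264),.03))
print(ray(R['top'],(147,160),.15))
to(.471,.2975,.15,-158.4)
E
```

```text
yellow_base [0.32650715 0.65785644 0.        ]
cup [0.41962677 0.54276281 0.        ]
yel top z? [(0.08, array([0.206, 0.711, 0.08 ]), array([0.31 , 0.656, 0.08 ])), (0.12, array([0.255, 0.682, 0.12 ]), array([0.311, 0.64 , 0.12 ])), (0.16, array([0.305, 0.653, 0.16 ]), array([0.311, 0.624, 0.16 ])), (0.2, array([0.354, 0.624, 0.2  ]), array([0.312, 0.607, 0.2  ]))]
blue [ 0.36642484 -0.1006509   0.03      ] [0.19670362 0.32386409 0.03      ] [0.26332002 0.49212536 0.03      ]
[0.62119878 0.63011007 0.15      ]
now [0.2222 0.6109 0.2226] [179.99   0.   160.02] turn z first -0.7258 then shift [-0.116  -0.383   0.0726]
```

Emit:
{"op": "play_rows", "data": {"steps": [[[0, 0, -0.03, 0, 0, 0, 0.087], [0, 0, -0.03, 0, 0, -0.145, 0.087], [0, 0, 0, 0, 0, -0.145, 0.087], [0, 0, 0, 0, 0, -0.145, 0.087], [0, 0, 0, 0, 0, -0.145, 0.087], [0, 0, 0, 0, 0, -0.145, 0.087], [-0.012, -0.04, 0, 0, 0, 0, 0.087], [-0.012, -0.04, 0, 0, 0, 0, 0.087], [-0.012, -0.04, 0, 0, 0, 0, 0.087], [-0.012, -0.04, 0, 0, 0, 0, 0.087], [-0.012, -0.04, 0, 0, 0, 0, 0.087], [-0.012, -0.04, 0, 0, 0, 0, 0.087]]]}}

```text
time_s: 2.75
tool_pos: [0.3782, 0.4126, 0.2828]
tool_rot: [180.0, 0.0, -158.4]
force: [0.5, 0.0, 0.1]
grip_width: 0.0867
grasp_force: 0.0
```

```bash
python3 -c "
from h import *
to(.471,.2975,.15,-158.4)"
```

```text
now [0.3782 0.4126 0.2828] [ 1.7998e+02  3.0000e-02 -1.5844e+02] turn z first -0.0008 then shift [-0.0439 -0.1412  0.1328]
```

Emit:
{"op": "play_rows", "data": {"steps": [[[-0.011, -0.035, 0.033, 0, 0, 0, 0.087], [-0.011, -0.035, 0.033, 0, 0, 0, 0.087], [-0.011, -0.035, 0.033, 0, 0, 0, 0.087], [-0.011, -0.036, 0.033, 0, 0, 0, 0.087], [0, 0, 0, 0, 0, 0, 0.087]]]}}

```text
time_s: 3.25
tool_pos: [0.4712, 0.291, 0.1458]
tool_rot: [-179.7, -0.4, -159.0]
force: [-0.2, 0.1, -0.6]
grip_width: 0.0874
grasp_force: 0.0
```

Run:
```python
from h import *
to(.471,.2975,.021,-158.4)
r=snap('wrist')
f=r['frame'].copy()
def pp(x,y,a):
    c,s=np.cos(a),np.sin(a)
    return [[x+c*u-s*v,y+s*u+c*v,z] for u,v,z in[(-.11,0,.047),(-.18,.01,.047),(-.18,-.01,.047),(-.085,.01,.047),(-.085,-.01,.047)]]
for q in proj(r,pp(.5731,.3383,.3775)): cv2.circle(f,tuple(int(t) for t in q.round()),3,(255,0,255),-1)
cv2.imwrite('pics/w1.png',f[:,:,::-1])
```

```text
now [0.4712 0.291  0.1458] [-179.68   -0.43 -158.98] turn z first -0.0101 then shift [-0.0022  0.0061  0.1248]
```

View pics/w1.png

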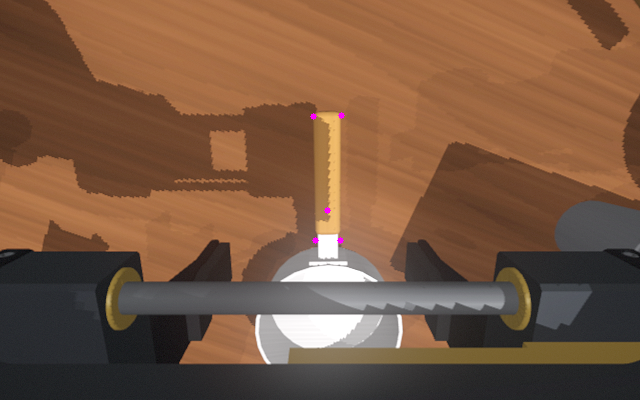

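The wrist view shows the sleeve from (327,112) to (327,235), about 3 mm nearer the robot than modelled, with lateral position agreeing. I go down and grip.

Emit:
{"op": "play_rows", "data": {"steps": [[[0, 0.003, 0.025, 0, 0, 0, 0.087], [0, 0.002, 0.035, 0, 0, 0, 0.087], [0, 0, 0.035, 0, 0, 0, 0.087], [0, 0, 0.02, 0, 0, 0, 0.087], [0, 0, 0.01, 0, 0, 0, 0.087], [0, 0, 0, 0, 0, 0, 0.087]]], "force": 40}}

```text
time_s: 3.9
tool_pos: [0.4673, 0.3047, 0.0252]
tool_rot: [180.0, -0.1, -158.4]
force: [-0.2, -0.4, 0.7]
grip_width: 0.0872
grasp_force: 0.0
```

```bash
python3 -c "
from h import *
to(.468,.2965,.021,-158.4)"
```

```text
now [0.4673 0.3047 0.0252] [ 1.7999e+02 -7.0000e-02 -1.5836e+02] turn z first 0.0006 then shift [ 0.0024 -0.0078  0.0042]
```

Emit:
{"op": "play_rows", "data": {"steps": [[[0.002, -0.008, 0.004, 0, 0, 0, 0.087], [0, 0, 0, 0, 0, 0, 0.087], [0, 0, 0, 0, 0, 0, 0.015], [0, 0, 0, 0, 0, 0, 0.0], [0, 0, 0, 0, 0, 0, 0.0], [0, 0, 0, 0, 0, 0, 0.0], [0, 0, 0, 0, 0, 0, 0.0], [0, 0, 0, 0, 0, 0, 0.0], [0, 0, 0, 0, 0, 0, 0.0], [0, 0, 0, 0, 0, 0, 0.0]]], "force": 40}}

```text
time_s: 4.9
tool_pos: [0.4693, 0.2956, 0.0216]
tool_rot: [-180.0, -0.0, -158.4]
force: [0.7, -1.1, -0.3]
grip_width: 0.031
grasp_force: 0.0
```

Emit:
{"op": "play_rows", "data": {"steps": [[[0, 0, 0, 0, 0, 0, 0.0], [0, 0, 0, 0, 0, 0, 0.0], [0, 0, 0, 0, 0, 0, 0.0], [0, 0, 0, 0, 0, 0, 0.0], [0, 0, 0, 0, 0, 0, 0.0]]], "force": 45}}

```text
time_s: 5.4
tool_pos: [0.4692, 0.2958, 0.0216]
tool_rot: [180.0, 0.0, -158.4]
force: [1.0, 0.6, 0.4]
grip_width: 0.0192
grasp_force: 45.0
```

Emit:
{"op": "play_rows", "data": {"steps": [[[0, 0, -0.006, 0, 0, 0, 0.0], [0.009, 0.004, 0, 0, 0, 0, 0.0], [0.009, 0.004, 0, 0, 0, 0, 0.0], [0, 0, 0, 0, 0, 0.1, 0.0], [0, 0, 0, 0, 0, 0.125, 0.0], [0, 0, 0, 0, 0, 0.125, 0.0], [0, 0, 0, 0, 0, 0.125, 0.0], [0, 0, 0, 0, 0, 0.125, 0.0], [0, 0, 0, 0, 0, 0.125, 0.0], [0, 0, 0, 0, 0, 0.125, 0.0], [0, 0, 0, 0, 0, 0.125, 0.0], [0, 0, 0, 0, 0, 0.1, 0.0]]]}}

```text
time_s: 6.6
tool_pos: [0.4482, 0.2965, 0.0273]
tool_rot: [-180.0, -0.0, 139.7]
force: [-0.3, 1.0, -2.8]
grip_width: 0.0194
grasp_force: 45.0
```

Run:
```python
from m import *
to(.440,.2027,.027,140); 
o=get_obs(); print(o['force'],o['grip_width'],o['grasp_force'])
p=o['tool_pos'];a=np.radians(-40)
d=best('scene','pan',proj(R['scene'],[p[0]+.084,p[1]-.07,.03])[0]); print(d['extent'],d['p'])
mk={'scene':d['pixels'].astype(np.float32)}
x0=[p[0]+.084,p[1]-.07,a]
print(x0)
f=R['scene']['frame'].copy()
for h in panhulls(*x0):
    cv2.polylines(f,[cv2.convexHull(proj(R['scene'],h+[0,0,.006]).round().astype(np.int32))],True,(255,0,255),1)
cv2.imwrite('pics/d.png',cv2.resize(f[150:330,300:500,::-1],None,fx=3.3,fy=3.3,interpolation=3))
```

```text
now [0.4483 0.2965 0.0273] [-1.7996e+02 -4.0000e-02  1.3998e+02] turn z first -0.0003 then shift [-0.054  -0.0772  0.0003]
[-1.08280751 -0.47775816 -0.99426688] 0.019463262724565306 44.96008777990937
[370.0, 197.7, 409.9, 244.5] 0.75
[np.float64(0.532279605843626), np.float64(0.22654370825553838), np.float64(-0.6981317007977318)]
```

View pics/d.png

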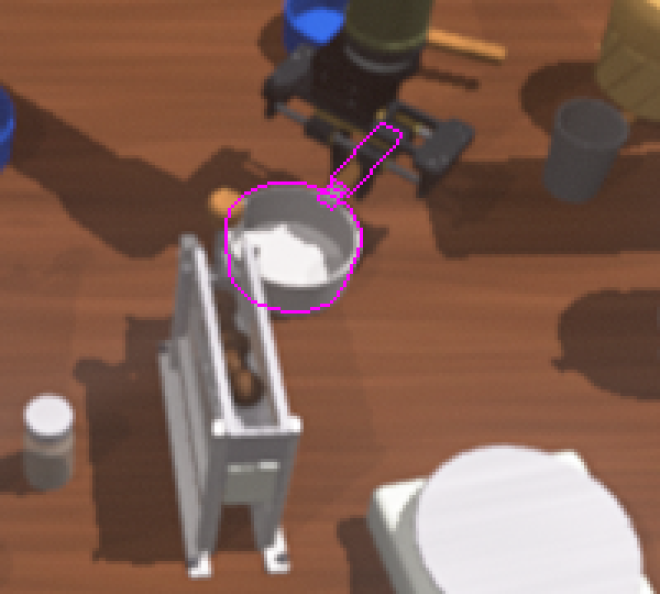

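The outline matches the held pan, centred near crop (293,245), so it is not drooping. I slide it across.

Emit:
{"op": "play_rows", "data": {"steps": [[[-0.008, -0.011, 0, 0, 0, 0, 0.0], [-0.011, -0.016, 0, 0, 0, 0, 0.0], [-0.012, -0.017, 0, 0, 0, 0, 0.0], [-0.012, -0.017, 0, 0, 0, 0, 0.0], [-0.008, -0.011, 0, 0, 0, 0, 0.0], [-0.003, -0.005, 0, 0, 0, 0, 0.0], [0, 0, 0, 0, 0, 0, 0.0], [-0.006, 0.005, 0, 0, 0, 0, 0.0], [-0.006, 0.005, 0, 0, 0, 0, 0.0], [0, 0, 0, 0, 0, 0, 0.0], [0, 0, 0, 0, 0, 0, 0.0]]]}}

```text
time_s: 7.85
tool_pos: [0.4573, 0.2031, 0.0274]
tool_rot: [-180.0, 0.0, 140.0]
force: [-0.2, 0.5, -2.6]
grip_width: 0.0197
grasp_force: 45.0
```

Run:
```python
from m import *
to(.4557,.2027,.021,140); 
o=get_obs(); print(o['force'],o['grip_width'],o['grasp_force'])
p=o['tool_pos'];a=np.radians(-40)
x0=[p[0]+.084,p[1]-.07,a]
print(x0)
u=[]
for c,b in(('top',(265,80,365,220)),('scene',(310,190,410,330))):
    f=cv2.resize(R[c]['frame'],None,fx=4,fy=4,interpolation=3)
    hs=panhulls(*x0)
    for h in hs: cv2.polylines(f,[cv2.convexHull((proj(R[c],h+[0,0,.006])*4+1.5).round().astype(np.int32))],True,(255,0,255),1)
    lp=proj(R[c],[[.585,.1345,.066],[.640,.1375,.208]])*4+1.5
    for q in lp: cv2.circle(f,tuple(int(t) for t in q),4,(0,255,0),-1)
    u.append(f[b[1]*4:b[3]*4,b[0]*4:b[2]*4,::-1])
cv2.imwrite('pics/e.png',np.hstack(u))
```

```text
now [0.4567 0.203  0.0274] [-1.7997e+02 -1.0000e-02  1.4000e+02] turn z first -0.0001 then shift [ 0.0006 -0.0009  0.0064]
[-0.79698111  0.3752942  -1.51318015] 0.019436562841508267 44.95619393885136
[np.float64(0.5407437075076488), np.float64(0.13295900535813407), np.float64(-0.6981317007977318)]
```

View pics/e.png

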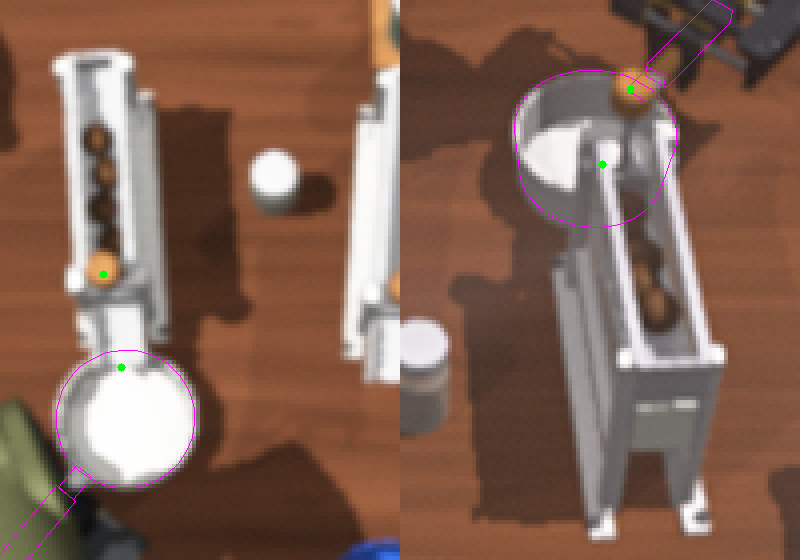

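The pan is centred under the lip: in the top crop the lip front is at (123,368) and the pan's centre at (125,420). I lower it, release and rise.

Emit:
{"op": "play_rows", "data": {"steps": [[[0, 0, 0.003, 0, 0, 0, 0.0], [0, 0, 0.003, 0, 0, 0, 0.0], [0, 0, 0, 0, 0, 0, 0.0], [0, 0, 0, 0, 0, 0, 0.03], [0, 0, 0, 0, 0, 0, 0.06], [0, 0, 0, 0, 0, 0, 0.06], [0, 0, 0, 0, 0, 0, 0.06], [0, 0, 0, 0, 0, 0, 0.06]]]}}

```text
time_s: 8.75
tool_pos: [0.4571, 0.2027, 0.0217]
tool_rot: [180.0, 0.0, 140.0]
force: [-0.2, 0.0, -0.4]
grip_width: 0.0515
grasp_force: 0.0
```

Emit:
{"op": "play_rows", "data": {"steps": [[[0, 0, -0.01, 0, 0, 0, 0.06], [0, 0, -0.03, 0, 0, 0, 0.06], [0, 0, -0.05, 0, 0, 0, 0.06], [0, 0, -0.05, 0, 0, 0, 0.06], [0, 0, -0.05, 0, 0, 0, 0.075], [0, 0, -0.04, 0, 0, 0, 0.075], [0, 0, -0.02, 0, 0, 0, 0.075], [0, 0, 0, 0, 0, 0, 0.075]]]}}

```text
time_s: 9.55
tool_pos: [0.4587, 0.2034, 0.2761]
tool_rot: [179.6, 0.1, 139.9]
force: [0.1, -0.3, 0.0]
grip_width: 0.0745
grasp_force: 0.0
```

Run:
```python
from h import *
to(.640,.1375,.25,140)
r=snap('wrist','w2.png'); r=snap('top','t2.png')
```

```text
now [0.4587 0.2034 0.2761] [1.7957e+02 1.3000e-01 1.3995e+02] turn z first -0.0009 then shift [-0.1812  0.066   0.0261]
```

Emit:
{"op": "play_rows", "data": {"steps": [[[-0.02, 0.007, 0, 0, 0, 0, 0.075], [-0.035, 0.013, 0, 0, 0, 0, 0.075], [-0.04, 0.014, 0, 0, 0, 0, 0.075], [-0.04, 0.014, 0, 0, 0, 0, 0.075], [-0.03, 0.011, 0, 0, 0, 0, 0.075], [-0.016, 0.007, 0, 0, 0, 0, 0.075], [0, 0, 0, 0, 0, 0, 0.075], [0, 0, 0, 0, 0, 0, 0.075]]]}}

```text
time_s: 10.45
tool_pos: [0.6369, 0.1368, 0.2696]
tool_rot: [-179.8, -0.1, 139.9]
force: [-0.5, -0.2, -0.3]
grip_width: 0.075
grasp_force: 0.0
```

Run:
```python
from h import *
to(.640,.1375,.188,140)
r=snap('wrist')
f=r['frame'].copy()
for P in([.640,.1375,.208],[.540,.132,.05],[.585,.1345,.066]):
    q=proj(r,P)[0]; print(q); cv2.circle(f,(int(q[0]),int(q[1])),4,(255,0,255),-1)
cv2.imwrite('pics/w3.png',f[:,:,::-1])
```

```text
now [0.6369 0.1368 0.2696] [-1.7983e+02 -1.3000e-01  1.3994e+02] turn z first -0.0011 then shift [-0.0019  0.0025  0.0816]
[323.27813883 224.09518509]
[255.64756601 107.13760387]
[284.82622629 140.76247881]
```

View pics/w3.png

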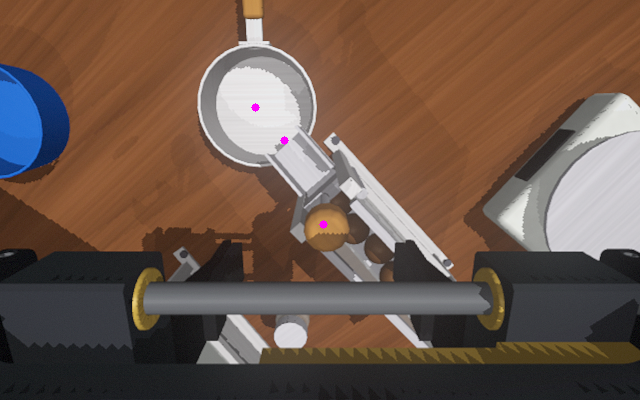

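The wrist view shows the knob at (327,228), against a predicted (323,224), about 3 mm off. The pan's mouth is at (257,104) with the lip front over its rim. I refine the knob position.

Run:
```python
from h import *
r=snap('wrist'); p=ray(r,(327,228),.208); print(p); to(p[0],p[1],.188,140)
```

```text
[0.64377303 0.13815003 0.208     ]
now [0.6367 0.1377 0.2709] [-1.7995e+02 -1.0000e-01  1.4003e+02] turn z first 0.0006 then shift [-0.0051  0.0049  0.0829]
```

Emit:
{"op": "play_rows", "data": {"steps": [[[-0.005, 0.005, 0.01, 0, 0, 0, 0.075], [0, 0, 0.025, 0, 0, 0, 0.075], [0, 0, 0.025, 0, 0, 0, 0.075], [0, 0, 0.016, 0, 0, 0, 0.075], [0, 0, 0.007, 0, 0, 0, 0.075], [0, 0, 0, 0, 0, 0, 0.075], [0, 0, 0, 0, 0, 0, 0.075]]]}}

```text
time_s: 11.25
tool_pos: [0.6457, 0.1376, 0.1897]
tool_rot: [179.9, 0.1, 140.0]
force: [-0.4, 0.4, 0.5]
grip_width: 0.0749
grasp_force: 0.0
```

Emit:
{"op": "play_rows", "data": {"steps": [[[0, 0, 0, 0, 0, 0, 0.04], [0, 0, 0, 0, 0, 0, 0.02], [0, 0, 0, 0, 0, 0, 0.0], [0, 0, 0, 0, 0, 0, 0.0], [0, 0, 0, 0, 0, 0, 0.0], [0, 0, 0, 0, 0, 0, 0.0], [0, 0, 0, 0, 0, 0, 0.0], [0, 0, 0, 0, 0, 0, 0.0], [0, 0, 0, 0, 0, 0, 0.0]]], "force": 50}}

```text
time_s: 12.15
tool_pos: [0.6447, 0.137, 0.1886]
tool_rot: [-179.9, -0.0, 139.9]
force: [-1.7, -0.8, 2.4]
grip_width: 0.0281
grasp_force: 50.0
```

Emit:
{"op": "play_rows", "data": {"steps": [[[0, 0, -0.005, 0, 0, 0, 0.0], [0, 0, -0.008, 0, 0, 0, 0.0], [0, 0, -0.009, 0, 0, 0, 0.0], [0, 0, -0.009, 0, 0, 0, 0.0], [0, 0, -0.007, 0, 0, 0, 0.0], [0, 0, -0.004, 0, 0, 0, 0.0], [0, 0, 0, 0, 0, 0, 0.0], [0, 0, 0, 0, 0, 0, 0.0], [0, 0, 0, 0, 0, 0, 0.0], [0, 0, 0, 0, 0, 0, 0.0]]]}}

```text
time_s: 13.15
tool_pos: [0.6447, 0.137, 0.2301]
tool_rot: [-179.9, -0.0, 139.9]
force: [-2.0, -4.1, -9.1]
grip_width: 0.0284
grasp_force: 50.0
```

Run:
```python
from h import *
o=get_obs(); print(o['tool_pos'],o['force'],o['grip_width'],o['grasp_force'])
u=[]
r=snap('scene');u.append(cv2.resize(r['frame'][190:330,310:410,::-1],None,fx=4,fy=4,interpolation=3))
r=snap('top');u.append(cv2.resize(r['frame'][80:220,265:365,::-1],None,fx=4,fy=4,interpolation=3))
cv2.imwrite('pics/g.png',np.hstack(u)); snap('wrist','w4.png')
```

```text
[0.64469393 0.13703668 0.23014101] [-1.99519394 -4.0831653  -9.07379026] 0.028361260028072835 49.970229455066146
```

View pics/g.png

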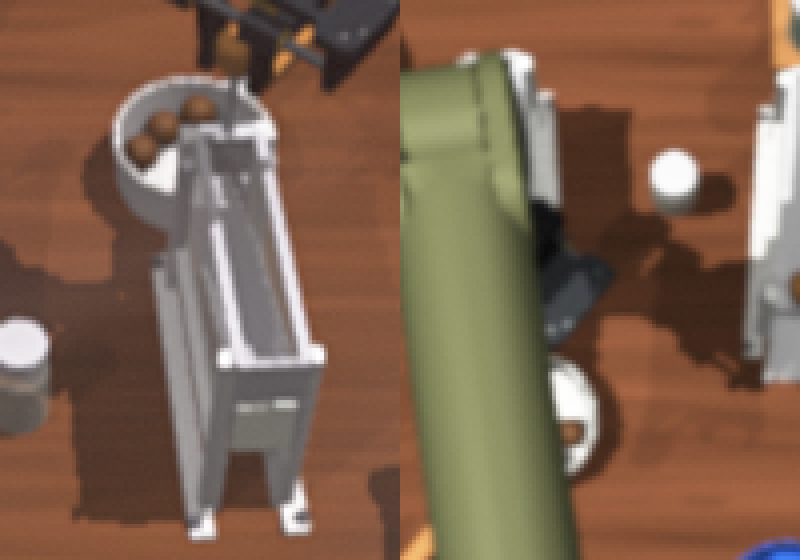

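View pics/w4.png

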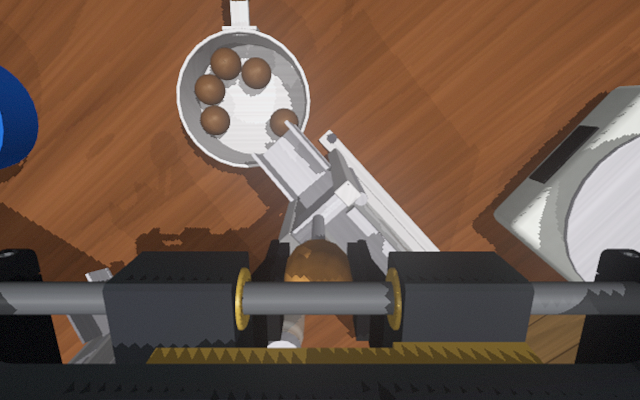

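The wrist view shows all five nuts in the pan, at (226,64), (256,72), (209,90), (214,120) and (284,123). The lane is empty, and the gate's top edge is level with the rail tops at scene crop (230,135). TCP rise is 41.5 mm and the pull 9.1 N, which matches the mark. I hand in.

```bash
python3 -c "
from h import *
o=get_obs(); print(o['time_s'],o['tool_pos'],o['force'],np.abs(o['joint_velocities']).max()); print(sign_off())"
```

```text
13.3 [0.6447139  0.13703967 0.2301849 ] [-1.44246376 -3.15362584 -8.6766472 ] 0.14478718964578904
the job is handed in; nothing more can be done
None
```

The aluminium pan stands released under the nut bin's lip with all five nuts in it. The gripper is holding that bin's gate up at the mark (about 41.5 mm by the arm's own reading, against 42 mm), the empty bin's gate was never touched, and the job is handed in at 13.3 s.

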